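Gauge the blind bore and fit the matching sample post

ROBOT

A 7-joint arm with a two-finger parallel gripper is mounted at the origin on the work surface. World frame = base frame: x ahead of the robot, y to its left, z up, the work surface at z = 0. Lengths are in m, angles in degrees, forces in N, time in s.
With the tool pointing down it reaches from about 0.35 to 0.775 m from the base axis. Payload 3.1 kg.
Tool frame: the origin (TCP) lies on the centre line of the jaws, within the pads' length; the fingertips stand 17 mm ahead of it and the grasp point (between the pads) lies 2 mm behind it (robot.tip_reach is the distance from the TCP to the fingertips, in m); z points along the fingers, y is the direction in which the jaws open and shut (so a half turn about z gives the same grasp; the last joint's range is limited). The gripper opens to 85 mm and grips with 20 to 120 N. Pads are 22 mm wide; open, the fingers measure 114 mm over their backs; the gripper's body (76 mm by 85 mm) begins 54 mm behind the grasp point. The pads swing forward as they close: fully open they stand 13 mm farther back than shut.
Start: joints at [65.277, 17.813, 0.802, 86.603, -0.252, 75.585, -1.558], TCP at [0.209, -0.509, 0.248] pointing down, gripper open.
Joint ranges: [-154.91, 154.91], [-16.99, 109.72], [-72.82, 74.43], [7.12, 147.25], [-82.49, 262.49], [11.32, 116.49], [-174.64, 174.64]. Speed limits (degrees/s): [159.86, 159.86, 180, 180, 180, 180, 180].

INTERFACE

Orientations are given as [roll, pitch, yaw] about the fixed x, y, z axes, in that order (R = Rz(yaw) Ry(pitch) Rx(roll)).
In Python, from station import robot, fingers, vision, workorder, recognise gives the robot as it stands. Calls block until the motion is done:
- robot.move_to(position, orientation): joint-space move of the TCP to a pose.
- robot.line_to(position, orientation=None, velocity=0.15, f_stop=None): straight line of the TCP; orientation=None keeps the orientation; velocity is the mean speed in m/s. With f_stop (N) it stops when the force on the tool has changed by that much, and returns True; else False.
- robot.move_j(angles): joint-space move.
- fingers.gripper_to(opening, force=None): opening from 0.0 (shut) to 1.0 (fully open); force is the grip in N (None keeps the last); returns when the fingers have stopped.
- robot.pause(seconds).
- robot.inverse_kinematics(position, orientation): joint angles nearest the present ones, or None.
- vision.grab_frame(name): name is "side" or "top" or "wrist"; returns the picture (480x640x3 uint8, red, green, blue); there is no depth.
- vision.calibration(name): a dict with "mtx" (3x3 intrinsics, pixels), "k1" (the pictures are not rectified: a ray, as slopes to the right and down, at radius r is drawn at 1 + k1 r^2 times it, then the intrinsics apply), "extrinsics" (4x4, takes a point from world to camera coordinates); the wrist camera has in their place "T_tool_cam" (4x4, takes a point from camera to tool coordinates, whose origin is the TCP and whose axes are the flange's). Camera axes: x right, y up, looking along -z (the intrinsics and any distortion apply to the point x, -y, -z); pixel columns grow to the right and rows downward; lengths in m; the calibration is good to about 2 mm. A picture is of the moment at which its call begins: read the wrist's pose just before it. calibration takes no time and is no camera call.
A pose or a line that the arm cannot do raises robot.PlanningError and nothing moves.
- workorder.close_job(): hands the job in, once; it reports no verdict.
Trained networks look in the newest picture that a camera, given by its name, has taken for a name from the list of things; names that differ only in an ending like _2 or _b are one class to them, and where a whole thing is asked for, a point or a joint stands for the part that bears it (a point fixed in the world has none). Each returns a list of dicts, best first, with "p" (0 to 1); they miss things now and then, are a little off and sometimes report something else, mostly with a low value. They report only what shows in the picture. A call takes as long as a camera call.
- recognise(label, camera): "rect" ([centre column, centre row, width, height] in pixels, round what is visible of it).
Readings, each from a call of its own:
- robot.current_time_s(): time.
- robot.current_joint_positions(): joint angles.
- robot.current_dq(): joint speeds.
- robot.current_joint_torque(): joint torques, N m.
- robot.current_tool_pos(): TCP position.
- robot.current_eef_rot(): TCP orientation.
- robot.current_contact_force(): force on the tool from outside, world axes, zero at the start.
- robot.current_torque(): the same for the moment, N m.
- robot.current_finger_gap(): opening from 0.0 (shut) to 1.0 (fully open).
Only numpy, scipy, OpenCV 4.12 (cv2) and the standard library are available. Lean on these libraries where they do the work, as an engineer would, in place of code of your own. Each camera call takes 0.05 s, during which the arm holds its last target.

TASK

Find out how deep the blind bore in the steel socket block is: take the depth rod from its parking hole in the same block, touch the bottom of the bore with its tip, rod upright, and put the rod back in its parking hole, collar down on the block. Then stand in the bore the one of the two aluminium sample posts that reaches the bottom with its shoulder level with the top of the block, and leave the other post standing on the bench.

Things in the scene. Friction and masses are not known exactly. Their poses are not given: they have to be found in the camera images.
- socket: Dark steel block, 90 x 200 x 95 mm (x, y, z), fixed to the bench; origin at the centre of its underside, y along its length. Two round holes in its top, at x = 0: the blind bore, 40 mm wide, at y = -65 mm, and the rod's parking hole, 24 mm wide, right through, at y = +65 mm. The flat-bottomed bore is either 40 or 70 mm deep; it differs each time, so probe it. A low clamping bar shows at both ends.
- rod_mid (a point): Depth rod, half-way up its axis; z up. 144 mm long, from the tip up: steel shank 12 mm wide, 88 mm long, tapered tip; collar 36 mm wide, 6 mm thick; black round grip 24 mm wide, 50 mm long. Tip 72 mm below this point, collar underside 16 mm above, top 72 mm above. Hangs upright in the parking hole, collar on the block, tip 7 mm above the bench. 0.14 kg.
- post_short_mid (a point): Short sample post standing on the bench, half-way up its axis; z up. Plain aluminium, 88 mm tall: shank 24 mm wide and 40 mm long, above it a thicker round head 34 mm wide and 48 mm tall (narrower than the bore). The shoulder (underside of the head) lies 4 mm below this point, the foot 44 mm below, the top 44 mm above. About 0.16 kg.
- post_long_mid (a point): Long sample post standing on the bench, half-way up its axis; z up. Plain aluminium, 118 mm tall: shank 24 mm wide and 70 mm long, above it a thicker round head 34 mm wide and 48 mm tall (narrower than the bore). The shoulder (underside of the head) lies 11 mm above this point, the foot 59 mm below, the top 59 mm above. About 0.19 kg.

How it is judged (in metres and radians):
On the way:
1. The tip of the upright depth rod presses on the bottom of the bore (x of rod_mid in the frame of socket between -0.02 and 0.02 m and y of rod_mid in the frame of socket between -0.085 and -0.045 m and angle between rod_mid's own z axis and vertical below 0.2 rad and contact force between rod and socket above 0.5 N and (z of rod_mid in the frame of socket between 0.12 and 0.134 m or z of rod_mid in the frame of socket below 0.104 m)), for 0.1 s.
At the end, for the whole second after the job is handed in: One post stands released in the bore, upright to 10 degrees, shoulder within 8 mm of the block's top face, within 15 mm of the bore's axis; the other stands upright on the bench; the rod is upright in its parking hole (12 mm), collar within 8 mm of resting on the block; all at rest (x of rod_mid in the frame of socket between -0.012 and 0.012 m and y of rod_mid in the frame of socket between 0.053 and 0.077 m and z of rod_mid in the frame of socket between 0.071 and 0.087 m and angle between rod_mid's own z axis and vertical below 0.17 rad and linear speed of rod below 0.02 m/s and ((x of post_short_mid in the frame of socket between -0.015 and 0.015 m and y of post_short_mid in the frame of socket between -0.08 and -0.05 m and z of post_short_mid in the frame of socket between 0.091 and 0.107 m and angle between each of post_short_mid, post_long_mid's own z axis and vertical below 0.17 rad and linear speed of each of post_short, post_long below 0.02 m/s and height (world z) of post_long_mid between 0.051 and 0.067 m) or (x of post_long_mid in the frame of socket between -0.015 and 0.015 m and y of post_long_mid in the frame of socket between -0.08 and -0.05 m and z of post_long_mid in the frame of socket between 0.076 and 0.092 m and angle between each of post_long_mid, post_short_mid's own z axis and vertical below 0.17 rad and linear speed of each of post_long, post_short below 0.02 m/s and height (world z) of post_short_mid between 0.036 and 0.052 m))); the robot touches nothing.
It also fails if it takes over 58 s, if anything falls off the work surface, if the arm or the gripper's body presses on something with over 40 N, if the wrist force passes 120 N, or if a joint passes its speed limit or range.

## Working session

There is one attempt and no reset: what is moved stays moved. The work goes in short steps, each a Python script; the robot and the scene stay as the last script left them, time stands still between calls to the robot, and variables do not carry over. Pictures are saved under pics/ and viewed, and the job is handed in when it is done.

```bash
mkdir -p pics; ls; python3 - <<'E'
from station import robot, fingers, vision, workorder, recognise
import cv2
for n in ["side","top","wrist"]:
    im=vision.grab_frame(n); cv2.imwrite(f"pics/{n}0.png",im[:,:,::-1])
    c=vision.calibration(n); print(n,c)
    for l in ["socket","rod_mid","post_short_mid","post_long_mid"]:
        print(l,[(round(d["p"],2),[round(float(v),1) for v in d["rect"]]) for d in recognise(l,n)][:3])
print(robot.current_time_s(),robot.current_tool_pos(),robot.current_eef_rot(),robot.tip_reach)
E
```

```text
pics
side {'mtx': array([[594.69900937,   0.        , 320.11792309],
       [  0.        , 594.69900937, 242.03173328],
       [  0.        ,   0.        ,   1.        ]]), 'k1': -0.2000280639393033, 'extrinsics': array([[-0.75889335, -0.6511611 ,  0.00837325,  0.418292  ],
       [ 0.46906447, -0.53765996,  0.70064277, -0.31611481],
       [-0.45172935,  0.53564073,  0.7134631 , -0.69847418],
       [ 0.        ,  0.        ,  0.        ,  1.        ]])}
socket [(0.72, [300.1, 293.5, 154.9, 143.7])]
rod_mid [(0.59, [264.1, 277.7, 27.5, 42.6])]
post_short_mid [(0.92, [341.6, 176.4, 20.2, 52.9])]
post_long_mid [(0.64, [453.9, 222.0, 34.4, 60.2])]
top {'mtx': array([[605.58938851,   0.        , 326.38005037],
       [  0.        , 605.58938851, 240.78879847],
       [  0.        ,   0.        ,   1.        ]]), 'k1': -0.050296417769747415, 'extrinsics': array([[-0.02781556, -0.99960642,  0.00364635,  0.01116073],
       [ 0.99720635, -0.02749543,  0.06945135, -0.55997603],
       [-0.06932376,  0.00556799,  0.99757868, -1.1682938 ],
       [ 0.        ,  0.        ,  0.        ,  1.   
[... 207 characters left out ...]
 {'mtx': array([[361.84526102,   0.        , 322.58227487],
       [  0.        , 361.84526102, 232.10147756],
       [  0.        ,   0.        ,   1.        ]]), 'k1': -0.004999726381504571, 'T_tool_cam': array([[-9.57461979e-04,  9.54721558e-01,  2.97499295e-01,
         7.59802946e-02],
       [ 9.99999373e-01,  1.08697663e-03, -2.69912052e-04,
         1.51705660e-03],
       [-5.81065637e-04,  2.97498850e-01, -9.54722000e-01,
        -1.25965160e-01],
       [ 0.00000000e+00,  0.00000000e+00,  0.00000000e+00,
         1.00000000e+00]])}
socket []
rod_mid []
post_short_mid []
post_long_mid []
0.75 [ 0.20903338 -0.50876546  0.24835766] [1.79992485e+02 1.50425956e-03 2.23370011e+01] 0.017
```

View pics/side0.png

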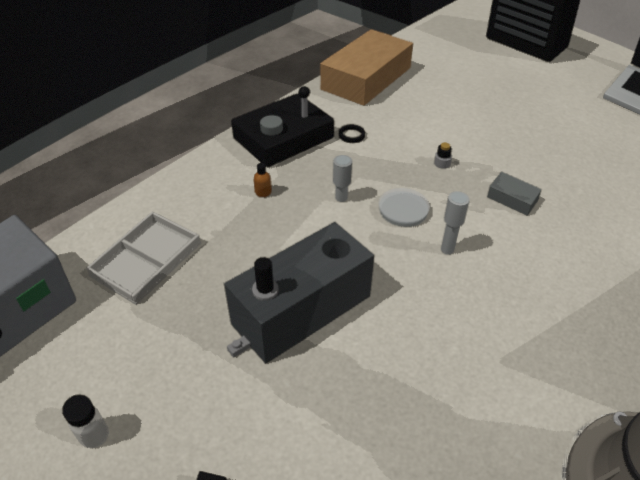

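View pics/top0.png

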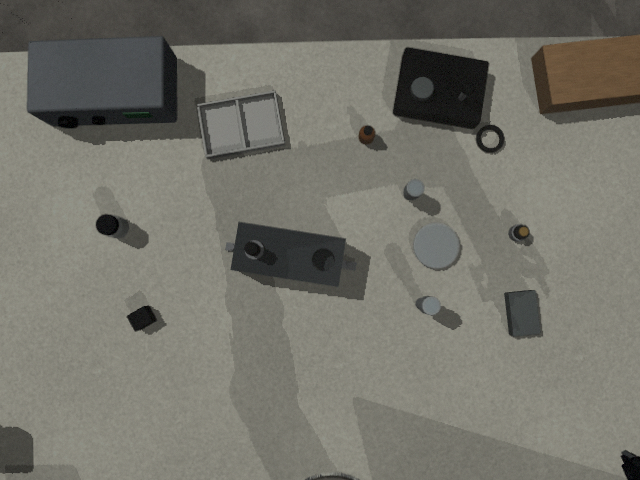

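```bash
cat > h.py <<'E'
import numpy as np, cv2
from scipy.spatial.transform import Rotation as R
from station import robot, fingers, vision, workorder, recognise
def cam(name):
    c=vision.calibration(name)
    if name!="wrist":
        return c,np.linalg.inv(c["extrinsics"])
    T=np.eye(4);T[:3,:3]=R.from_euler('xyz',robot.current_eef_rot(),degrees=True).as_matrix();T[:3,3]=robot.current_tool_pos()
    return c,T@c["T_tool_cam"]
def back(name,px,z,ct=None):
    """pixels -> world points on plane z"""
    c,T=ct or cam(name)
    out=[]
    K=c["mtx"]
    for (u,v) in np.atleast_2d(px):
        p=cv2.undistortPoints(np.array([[[u,v]]],float),K,np.array([c["k1"],0,0,0.]))[0,0]
        d=T[:3,:3]@np.array([p[0],-p[1],-1.]);o=T[:3,3]
        out.append(o+d*(z-o[2])/d[2])
    return np.array(out)
def proj(name,P,ct=None):
    c,T=ct or cam(name)
    W=np.linalg.inv(T); q=(W[:3,:3]@np.atleast_2d(P).T).T+W[:3,3]
    q=q*[1,-1,-1]
    return cv2.projectPoints(q,np.zeros(3),np.zeros(3),c["mtx"],np.array([c["k1"],0,0,0.]))[0][:,0]
def save(im,n): cv2.imwrite("pics/"+n,np.ascontiguousarray(im[:,:,::-1]))
E
python3 - <<'E'
from h import *
im=cv2.imread("pics/top0.png")[170:330,210:470]
im=cv2.convertScaleAbs(im,alpha=1.8,beta=10)
cv2.imwrite("pics/topz.png",cv2.resize(im,None,fx=3,fy=3,interpolation=cv2.INTER_CUBIC))
im=cv2.imread("pics/side0.png")[140:360,220:480]
im=cv2.convertScaleAbs(im,alpha=1.8,beta=10)
cv2.imwrite("pics/sidez.png",cv2.resize(im,None,fx=2.7,fy=2.7,interpolation=cv2.INTER_CUBIC))
E
```

```text
(no output)
```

View pics/topz.png

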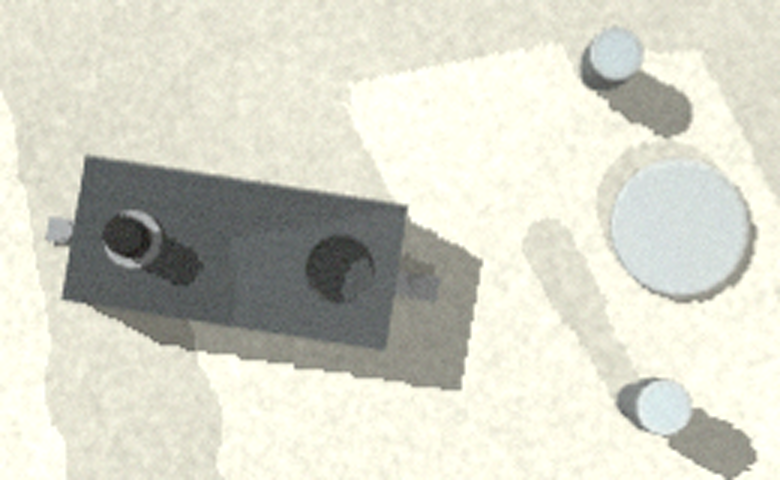

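View pics/sidez.png

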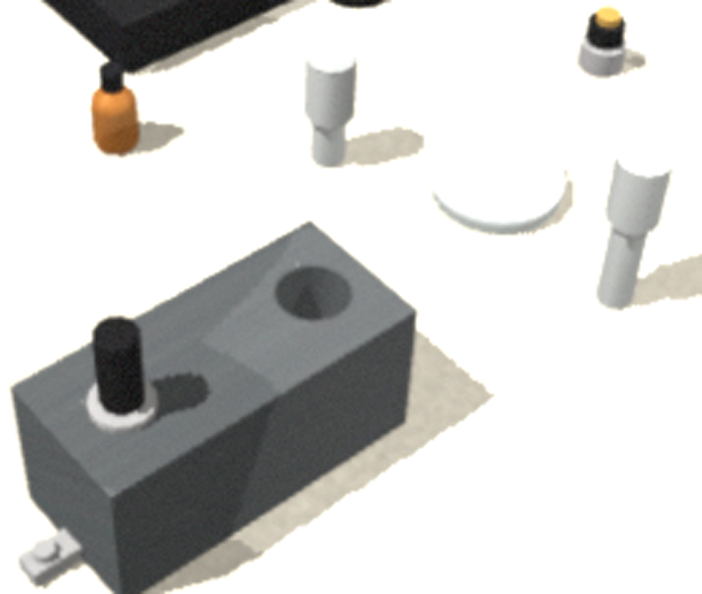

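The side and top views show the rod in the block's left hole and the bore at the right (zoomed top view about (340,269)). The short post is at about (615,55), the long post at about (663,407), and a white dish lies between them.

```bash
python3 - <<'E'
from h import *
f=lambda a:(np.array(a,float)+.5)/3-.5+[210,170]
c=back("top",f([(86,155),(407,205),(386,349),(64,298)]),.095); print(c, "ctr",c.mean(0))
print("len",[np.linalg.norm(c[i]-c[(i+1)%4]) for i in range(4)])
d=(c[0]+c[3]-c[1]-c[2])[:2]; yaw=np.degrees(np.arctan2(d[1],d[0]))-90; print("yaw",yaw)
print("bore",back("top",f([(340,269)]),.095),"rod",back("top",f([(127,236)]),.151))
print("short",back("top",f([(615,55)]),.088),"long",back("top",f([(663,407)]),.118))
y=np.radians(yaw);u=np.array([-np.sin(y),np.cos(y)]);m=c.mean(0)[:2]
print("bore",m-.065*u,"park",m+.065*u)
# side: head tops
g=lambda a:(np.array(a,float)+.5)/2.7-.5+[220,140]
print("side short",back("side",g([(331,63)]),.088),"long",back("side",g([(642,168)]),.118),"bore",back("side",g([(313,293)]),.095),"rod",back("side",g([(117,331)]),.151))
E
```

```text
[[ 0.59518775  0.15714614  0.095     ]
 [ 0.55899425 -0.03887659  0.095     ]
 [ 0.47143017 -0.02345889  0.095     ]
 [ 0.50785501  0.17215985  0.095     ]] ctr [0.53336679 0.06674262 0.095     ]
len [np.float64(0.19933610347075736), np.float64(0.08891104383338642), np.float64(0.19898105561312598), np.float64(0.08861386919513653)]
yaw -10.504509292479213
bore [[0.52094104 0.00321169 0.095     ]] rod [[0.54132729 0.12631755 0.151     ]]
short [[ 0.64931042 -0.17111021  0.088     ]] long [[ 0.43232588 -0.18715219  0.118     ]]
bore [0.52151645 0.00283199] park [0.54521713 0.13065326]
side short [[ 0.64285408 -0.16394513  0.088     ]] long [[ 0.42641457 -0.17665328  0.118     ]] bore [[0.51848121 0.00483243 0.095     ]] rod [[0.53980906 0.12836023 0.151     ]]
```

```bash
python3 - <<'E'
from h import *
t=robot.current_time_s()
p=[.540,.127,.25]
for yaw in (0,-20,-10.5,20,180):
    print(yaw,robot.inverse_kinematics(p,[180,0,yaw]), robot.inverse_kinematics([.43,-.18,.2],[180,0,yaw]), robot.inverse_kinematics([.645,-.168,.2],[180,0,yaw]))
robot.move_to(p,[180,0,0])
print(robot.current_time_s()-t,robot.current_tool_pos(),robot.current_joint_positions())
ct=cam("wrist");im=vision.grab_frame("wrist")
np.save("T1.npy",ct[1]);save(im,"w1.png")
print(proj("wrist",[[.541,.127,.151],[.541,.127,.101],[.5215,.0028,.095],[.5452,.1306,.095]],ct))
E
```

```text
0 [  18.19187245   24.80460943  -47.30643716   84.32849195   18.31728271
   78.8504725  -120.00699618] [ 32.95857577  10.7411718  -14.20777412 103.10925415   2.85917579
  66.49693012 -72.15112534] [ 21.41656087  34.10611587 -14.19104829  69.74456948   8.10733037
  77.09475774 -82.23137222]
-20 [  15.29959829   23.54462255  -42.59649426   84.43249835   16.0312143
   78.24474895 -138.17785252] [ 31.29046651  10.62047889 -12.27668408 103.16861522   2.44977279
  66.46761435 -91.76074874] [  18.72317361   33.71004545   -9.52856672   69.88662777    5.41423373
   76.82679402 -100.46310092]
-10.5 [  17.10138847   24.29987083  -45.50119251   84.36732149   17.42275989
   78.60456451 -129.7922463 ] [ 32.19176022  10.68423498 -13.3194803  103.13650332   2.66983638
  66.48307816 -82.47080379] [ 19.9234184   33.87040582 -11.59829029  69.82325366   6.60506928
  76.93541366 -91.74685418]
20 [  19.35918504   25.39065913  -49.28504047   84.28746653   19.32529458
   79.14144458 -100.81095523] [ 33.83290618  10.80918297 -15.22192831 103.07827121   3.0775576
  66.51353287 -52.35865889] [ 22.68370156  34.33892258 -16.40990888  69.67796953   9.40349285
  77.25218781 -63.0768685 ]
180 [ 20.53000263  26.03251104 -51.3249017   84.24690055  20.3960853
  79.46681366  58.33670616] [ 48.89596545  12.6143814  -33.0419113  102.56625182   7.43354873
  66.98326328 103.57032334] [ 32.99617487  37.60413357 -35.54802312  69.14641218  21.14832369
  79.51775657  89.45602173]
2.5417 [0.54037697 0.12565709 0.24979499] [  18.24613879   24.81288199  -47.22313869   84.32133828   18.33645863
   78.85787663 -120.0008914 ]
[[318.17868903 240.76275287]
 [318.83077945 220.42257096]
 [470.4989585  240.9064859 ]
 [314.36112616 213.37302608]]
```

View pics/w1.png

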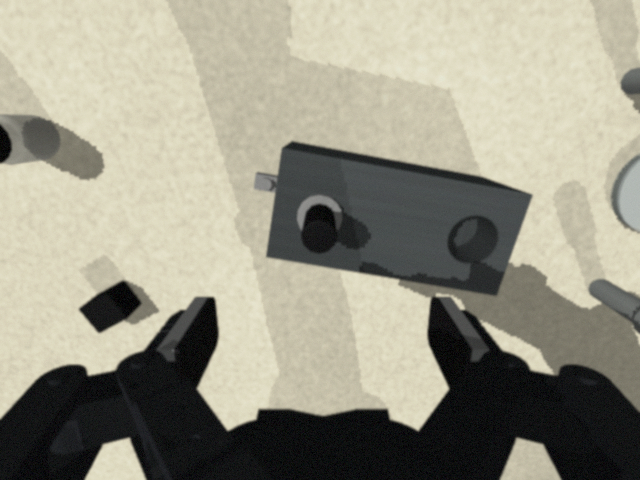

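```bash
python3 - <<'E'
from h import *
im=cv2.imread("pics/w1.png")
z=cv2.convertScaleAbs(im[130:310,250:540],alpha=2,beta=20)
cv2.imwrite("pics/w1z.png",cv2.resize(z,None,fx=2.7,fy=2.7,interpolation=cv2.INTER_CUBIC))
E
```

```text
(no output)
```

View pics/w1z.png

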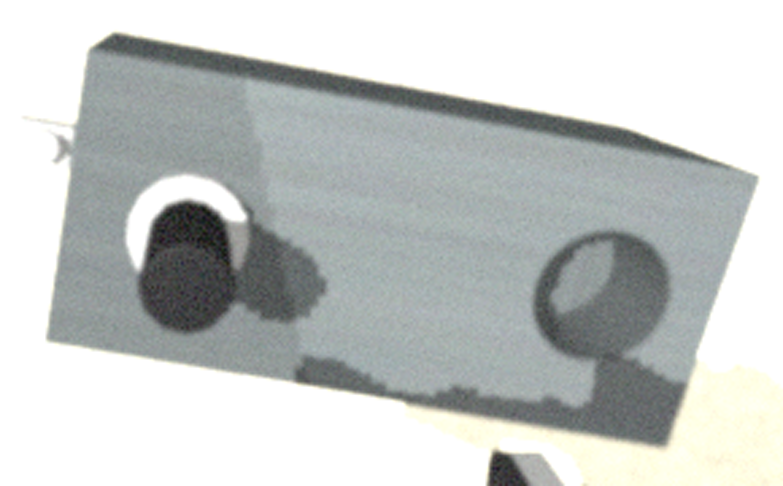

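```bash
python3 - <<'E'
from h import *
ct=(vision.calibration("wrist"),np.load("T1.npy"))
f=lambda a:(np.array(a,float)+.5)/2.7-.5+[250,130]
c=back("w",f([(91,50),(756,177),(667,446),(48,340)]),.095,ct);print(c,c.mean(0))
print("len",[np.linalg.norm(c[i]-c[(i+1)%4]) for i in range(4)])
d=(c[0]+c[3]-c[1]-c[2])[:2]; yaw=np.degrees(np.arctan2(d[1],d[0]))-90; print("yaw",yaw)
y=np.radians(yaw);u=np.array([-np.sin(y),np.cos(y)]);m=c.mean(0)[:2]
print("bore",m-.065*u,"park",m+.065*u)
print("rodtop",back("w",f([(186,289)]),.151,ct),"collar",back("w",f([(188,235)]),.101,ct),"bore",back("w",f([(601,295)]),.095,ct))
E
```

```text
[[ 0.59620533  0.15357752  0.095     ]
 [ 0.55939857 -0.03954392  0.095     ]
 [ 0.47236265 -0.02566826  0.095     ]
 [ 0.50922652  0.16985165  0.095     ]] [0.53429827 0.06455425 0.095     ]
len [np.float64(0.19659762667090633), np.float64(0.08813503362810834), np.float64(0.1989647739213669), np.float64(0.08848819051980378)]
yaw -10.73360143353986
bore [0.52219248 0.0006915 ] park [0.54640405 0.12841699]
rodtop [[0.54378401 0.12672306 0.151     ]] collar [[0.54401047 0.1266015  0.101     ]] bore [[0.52319067 0.00154175 0.095     ]]
```

```bash
python3 - <<'E'
from h import *
t=robot.current_time_s
t0=t()
robot.line_to([.5437,.1267,.25],[180,0,0],velocity=.2)
robot.line_to([.5437,.1267,.125],velocity=.12)
fingers.gripper_to(0.0,force=50)
print("grip",robot.current_finger_gap(),robot.current_tool_pos(),robot.current_contact_force(),t()-t0)
robot.line_to([.5437,.1267,.245],velocity=.12)
robot.pause(.1)
print("lift",robot.current_finger_gap(),robot.current_tool_pos(),robot.current_contact_force(),t()-t0)
robot.line_to([.522,.0015,.245],velocity=.15)
robot.pause(.2)
ct=cam("wrist");np.save("T2.npy",ct[1]);save(vision.grab_frame("wrist"),"w2.png")
save(vision.grab_frame("side"),"s2.png")
print(robot.current_tool_pos(),t()-t0,t())
E
```

```text
grip 0.2633239542734896 [0.54390679 0.12706004 0.12534309] [ 0.48279544 -0.06058451  1.14143026] 2.0333
lift 0.2679349248413466 [0.54318687 0.12635913 0.2439383 ] [ 0.11439019 -0.58931517 -1.7635993 ] 3.2833
[0.52202516 0.00232469 0.2450085 ] 4.5832999999999995 7.925
```

View pics/w2.png

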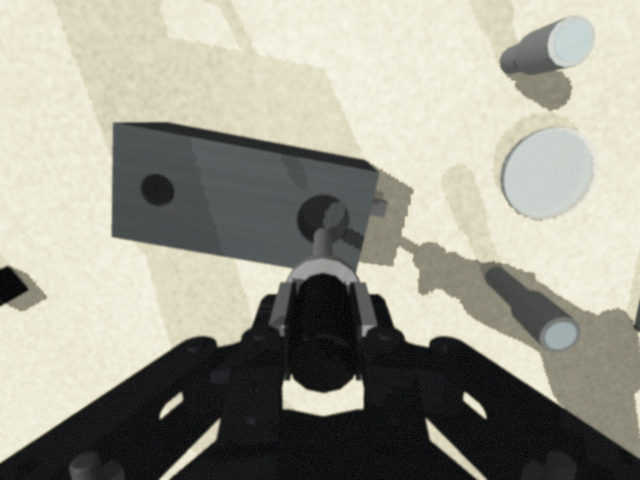

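View pics/s2.png

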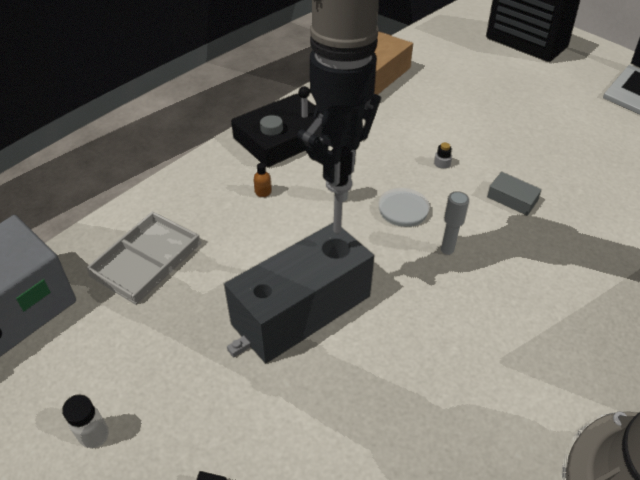

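The rod is held upright over the bore. In the wrist view the empty parking hole is at (157,190), the bore at (323,219), the short head at (573,42) and the long head at (560,335).

```bash
python3 - <<'E'
from h import *
ct=(vision.calibration("wrist"),np.load("T2.npy"))
print("park",back("w",[(157.3,190)],.095,ct),"bore",back("w",[(323,219)],.095,ct),"short",back("w",[(573,42)],.088,ct),"long",back("w",[(560,335)],.118,ct))
t=robot.current_time_s;t0=t()
robot.line_to([.522,.0015,.22],velocity=.1)
s=robot.line_to([.522,.0015,.136],velocity=.05,f_stop=5)
print("stop",s,robot.current_tool_pos(),robot.current_contact_force())
robot.pause(.3)
print(robot.current_tool_pos(),robot.current_contact_force(),robot.current_eef_rot(),t()-t0,t())
save(vision.grab_frame("side"),"s3.png")
E
```

```text
park [[0.54654338 0.12901595 0.095     ]] bore [[0.5235108  0.00107681 0.095     ]] short [[ 0.65135305 -0.17532606  0.088     ]] long [[ 0.43323852 -0.19000316  0.118     ]]
stop True [0.5220751  0.0014814  0.17308268] [-0.93894421  0.60849226  6.4682513 ]
[0.52202611 0.00148616 0.1731355 ] [0.05433177 0.92253257 5.50917262] [ 1.79983734e+02  7.48298397e-03 -9.87030910e-03] 1.6917 9.6167
```

View pics/s3.png

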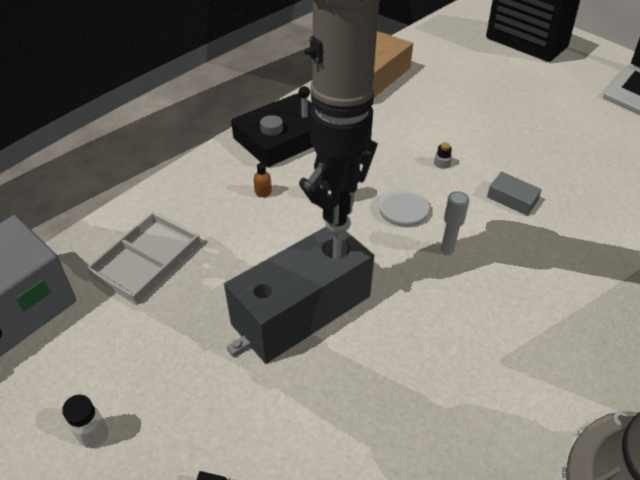

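The rod stopped at TCP z = 0.173, which is the height predicted for a 40 mm bore, so the short post goes in. Next I park the rod.

```bash
python3 - <<'E'
from h import *
t=robot.current_time_s;t0=t()
robot.line_to([.522,.0015,.245],velocity=.15)
robot.line_to([.5458,.1292,.245],velocity=.15)
robot.pause(.15)
robot.line_to([.5458,.1292,.22],velocity=.1)
s=robot.line_to([.5458,.1292,.123],velocity=.06,f_stop=5)
print("stop",s,robot.current_tool_pos(),robot.current_contact_force(),t()-t0)
E
```

```text
stop True [0.54563087 0.12912858 0.12532652] [-0.41450734 -0.41832101  4.84161154] 3.666599999999999
```

```bash
python3 - <<'E'
from h import *
t=robot.current_time_s;t0=t()
fingers.gripper_to(1.0)
robot.line_to([.5456,.1291,.25],velocity=.2)
ct=cam("wrist");save(vision.grab_frame("wrist"),"w4.png")
robot.line_to([.62,-.172,.25],velocity=.2)
robot.pause(.15)
ct=cam("wrist");np.save("T5.npy",ct[1]);save(vision.grab_frame("wrist"),"w5.png")
print(proj("w",[[.65,-.173,.088],[.65,-.173,0]],ct),t()-t0,t())
E
```

```text
[[323.33241588 179.13216515]
 [323.01567694 165.06707511]] 3.3667 16.7
```

View pics/w4.png

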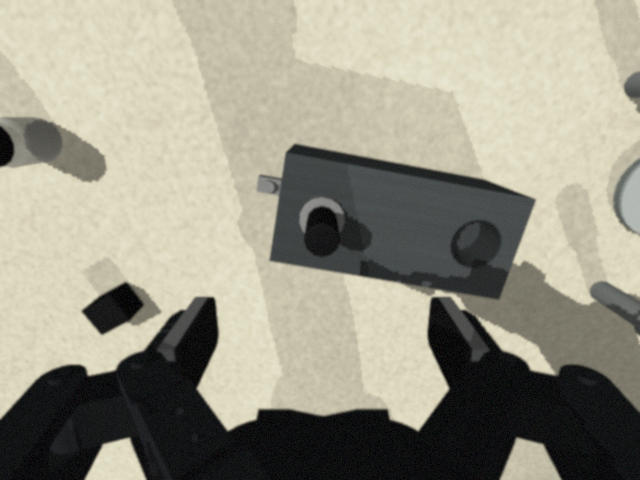

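View pics/w5.png

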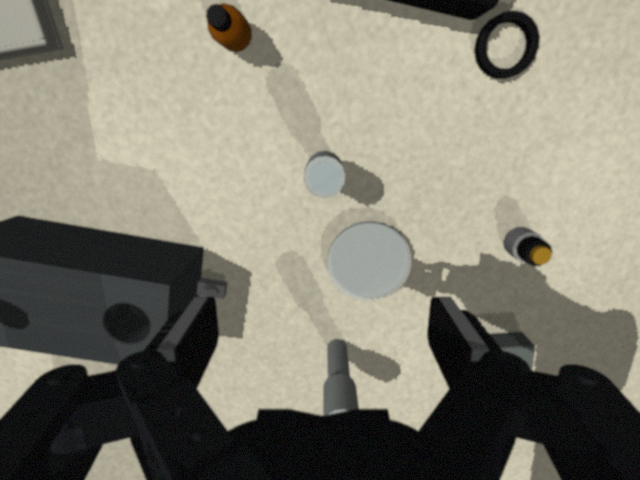

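```bash
python3 - <<'E'
from h import *
t=robot.current_time_s;t0=t()
robot.line_to([.6512,-.1733,.2],velocity=.2)
robot.line_to([.6512,-.1733,.062],velocity=.12)
fingers.gripper_to(0.0,force=50)
print("grip",robot.current_finger_gap(),robot.current_tool_pos(),robot.current_contact_force(),t()-t0)
robot.line_to([.6512,-.1733,.21],velocity=.15)
robot.line_to([.5226,.0018,.21],velocity=.15)
robot.pause(.2)
ct=cam("wrist");np.save("T6.npy",ct[1]);save(vision.grab_frame("wrist"),"w6.png")
save(vision.grab_frame("side"),"s6.png")
print(robot.current_finger_gap(),robot.current_tool_pos(),robot.current_contact_force(),t()-t0,t())
E
```

```text
grip 0.3824738669451235 [ 0.65143278 -0.17305347  0.06244014] [-0.30803076  0.35015124  1.97779632] 2.2667
0.38821061408735774 [0.52273748 0.00156737 0.20991965] [ 0.16681251  0.4903026  -2.50892406] 5.300000000000001 22.0
```

View pics/w6.png

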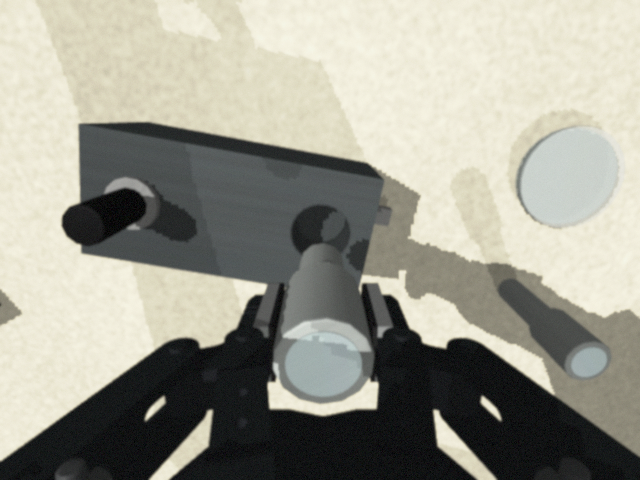

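View pics/s6.png

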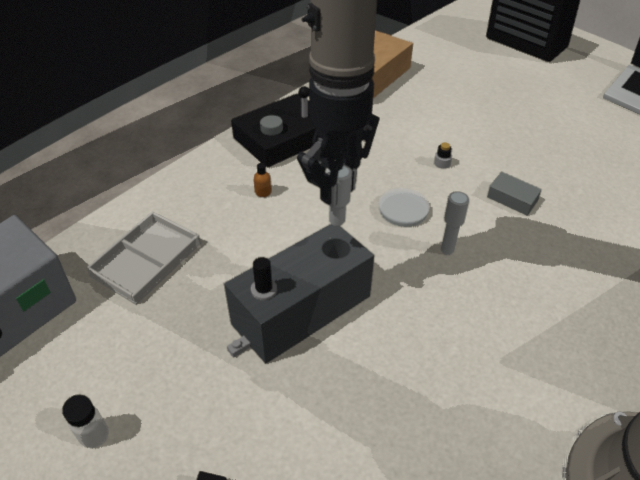

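The short post is held upright over the bore (bore at (320,230), post at col 321), and the rod is parked. I'll lower the post.

```bash
python3 - <<'E'
from h import *
t=robot.current_time_s;t0=t()
robot.line_to([.5226,.0018,.165],velocity=.1)
s=robot.line_to([.5226,.0018,.114],velocity=.04,f_stop=5)
print("stop",s,robot.current_tool_pos(),robot.current_contact_force(),t()-t0)
if s and robot.current_tool_pos()[2]<.121:
    fingers.gripper_to(1.0)
    robot.line_to([.5226,.0018,.25],velocity=.12)
    robot.line_to([.46,.0018,.27],velocity=.15)
    robot.pause(.3)
    for n in ["wrist","side","top"]:
        ct=cam(n)
        if n=="wrist":np.save("T7.npy",ct[1])
        save(vision.grab_frame(n),n+"7.png")
    print(proj("top",[[.5226,.0018,.143],[.5226,.0018,.095]]))
print(t())
E
```

```text
stop True [0.52235878 0.00177481 0.11732991] [ 0.37830331 -0.84191264  4.88221715] 1.6917000000000009
[[323.72618641 257.30090852]
 [323.74520262 258.40746383]]
26.5667
```

View pics/wrist7.png

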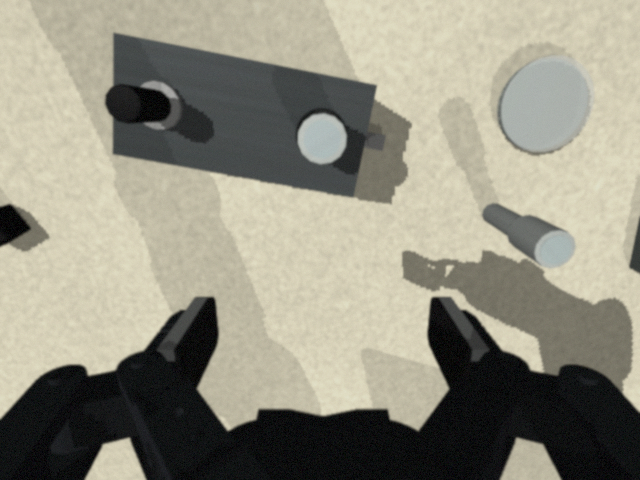

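View pics/side7.png

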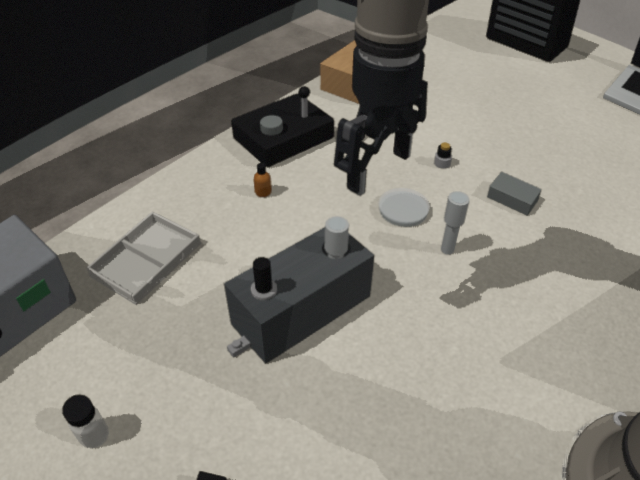

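The final views show the short post upright in the bore (wrist (322,138), side (337,237)). The rod is upright in its hole with its collar down (side (263,285)), the long post stands untouched (side (455,222)), and the gripper is clear.

```bash
python3 - <<'E'
from h import *
workorder.close_job(); print(robot.current_time_s())
E
```

```text
the job is handed in; nothing more can be done
the job is handed in; nothing more can be done
```

The bore is **40 mm deep**, so I stood the short post in it. I handed the job in shortly after 26.6 s of the 58 s; no verdict was reported.

- **Probing:** the rod's tip stopped on the bottom at TCP z = 0.173 m, the height expected for 40 mm. It pressed with about 5.5 N for over 0.3 s, with the tool vertical.
- **Rod:** it went back in its parking hole. Its collar met the block at TCP z = 0.1253 m, the same height at which I had picked it up.
- **Short post:** it touched bottom at TCP z = 0.1173 m against 0.117 m expected, so the shoulder is level with the block's top to within about 1 mm.
- **Last pictures:** the wrist and side views show the short post upright in the bore, the rod upright in its hole and the long post untouched on the bench. The gripper was open and clear.
- **Disagreements:** the first side-camera estimates of the two posts were about 10 mm off the top camera. For the short post, a closer wrist view agreed with the top camera to about 4 mm, so I did not use the side values. The block's position differed by about 2 mm between the top and wrist views, within the clearances. No other check failed.

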